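Turn the drip tray right way up against the splash guard

ROBOT

A 7-joint arm with a two-finger parallel gripper is mounted at the origin on the work surface. World frame = base frame: x ahead of the robot, y to its left, z up, the work surface at z = 0. Lengths are in m, angles in rad, forces in N, time in s.
With the tool pointing down it reaches from about 0.425 to 1.025 m from the base axis. Payload 9.4 kg.
Tool frame: the origin (TCP) lies between the finger pads; the fingertips stand 19 mm ahead of it and the grasp point (between the pads) is the TCP; z points along the fingers, y is the direction in which the jaws open and shut (so a half turn about z gives the same grasp; the last joint's range is limited). The gripper opens to 93 mm and grips with 3 to 60 N. Pads are 15 mm wide; open, the fingers measure 128 mm over their backs; the gripper's body (75 mm by 188 mm) begins 65 mm behind the grasp point.
Start: joints at [-1.23, 0.599, -0.003, 1.599, 0.002, 0.943, -0.08], TCP at [0.294, 0.663, 0.213] pointing down, gripper open.
Joint ranges: [-2.57, 2.57], [-0.35, 1.97], [-1.29, 1.29], [0.11, 2.56], [-1.05, 4.19], [0.11, 1.86], [-2.63, 2.63]. Speed limits (rad/s): [2.22, 2.22, 3.01, 3.01, 3.14, 3.14, 3.14].

INTERFACE

Orientations are given as [roll, pitch, yaw] about the fixed x, y, z axes, in that order (R = Rz(yaw) Ry(pitch) Rx(roll)).
In Python, from plant import r gives the robot as it stands.
- The arm moves only by the shell command python3 -m inch 'ROWS'. ROWS is JSON, a list of rows, each an object with "slide": the shift along the tool's x, y, z in m, a list of three; "twist": the turn, a rotation vector about the tool's x, y, z in degrees, a list of three; "grip": the finger opening in m, from 0 to 0.093. In form: [{"slide": [dx, dy, dz], "twist": [rx, ry, rz], "grip": grip}, ...]. A call has 1 to 8 rows; each row is the pose to reach, as a shift and turn from the pose commanded when the call began, along the tool's axes at that moment; what a row does not reach only later rows make up. A row lasts 1/8 s, in which the tool goes at most 62.5 mm and 10.7 degrees, less where a joint would pass 70% of its speed; a pose out of reach is approached as far as the arm can. A call with a gripper value outside its range is refused whole. The fingers move at their own pace and stop on an object; the grip force is fixed at half the most. Time passes only in rows, so rows that repeat a pose let the fingers close. It gives the time, the measured TCP pose, the force and the opening at its end, in the units of the state.
- r.get_obs(): the state, without advancing time (a new reading comes with each control period).
- r.get_image(name): name is "scene" or "top"; returns (picture, depth): 384x512x3 uint8, red, green, blue; 384x512 float32, m along the optical axis (not along the pixel's ray), 0 where there is no reading.
- r.camera_info(name): a dict with "vfov" (degrees; the focal length in pixels is half the picture's height over the tangent of half this angle, whatever the lens; pixels are square), "cx", "cy" (the principal point, pixels), "distortion" ([k1, k2, p1, p2, k3] as OpenCV has them; the pictures are not rectified), "cam_to_world" (4x4, takes a point from camera to world coordinates). Camera axes: x right, y down, z forward; pixel columns grow to the right and rows downward; lengths in m; the calibration is good to about 2 mm. A picture is of the moment at which its call begins. camera_info takes no time and is no camera call.
- r.close_job(): hands the job in, once; it reports no verdict.
The state is a dict: "clock": time; "joint_pos": joint angles; "qvel": joint speeds; "joint_torque": joint torques, N m; "eef_pos": TCP position; "tcp_rot": TCP orientation; "ft_force": force on the tool from outside, world axes, zero at the start; "torque": the same for the moment, N m; "width": finger opening in m.
Only numpy, scipy, OpenCV 4.12 (cv2) and the standard library are available. Lean on these libraries where they do the work, as an engineer would, in place of code of your own. Each camera call takes 0.05 s, during which the arm holds its last target. There are 200 camera calls.

TASK

One of the two shallow steel drip trays is lying upside down. Push it up against the splash guard until it stands leaning there on its edge, then tip it back towards you so that it lies flat on the shelf in front of the guard, open side up. Leave the other tray, which is already the right way up, where it is.

Things in the scene. Friction and masses are not known exactly. Their poses are not given: they have to be found in the camera images.
- tray: Shallow steel drip tray lying upside down, closed bottom up, within 0.2 rad of square to the guard. 110 mm along its x (towards the guard), 100 mm along its y, 10 mm thick, walls 3 mm, about 0.16 kg, slides on the shelf with friction about 0.6. Origin at its middle, half its thickness up; its z axis points out of the closed bottom: up at the start, to be down at the end.
- open_tray: The other drip tray, same 110 x 100 x 10 mm, already open side up, with a white dome-shaped bottle cap (42 mm wide, 47 mm high) standing in it. Leave it alone. Origin at the centre of its underside.
- guard: Fixed grey plastic splash guard, slippery (friction 0.12), 540 mm long (y), 70 mm high. Origin on the shelf under the middle of its top front edge; x points away from the robot, square to it. Top and back: x = 0 to 12 mm. Its concave front curves up from the shelf at x = -48 mm (38 mm radius), then runs at 75 degrees to the top: a tray pushed at it climbs, leading edge first.
- guard_top (a point): Middle of the guard's top front edge, 70 mm up; axes as the guard. A tray pushed until its lower edge is 0 to 8 mm into the curve leans here at about 55 degrees, stays when let go, its raised edge 20 mm above and 13 mm beyond this edge, its pushed corner 8 mm behind its lower edge. Pulled from behind towards the robot past upright, it falls over. The shelf behind the guard is free for 80 mm.
Mind the look-alikes: they are no part of the job. What is shaped like the tray but orange, red or yellow is not meant.

How it is judged:
On the way:
1. the tray stands leaning against the guard, tilted by 40 to 90 degrees (angle between tray's own z axis and vertical between 0.7 and 1.58 rad and contact force between tray and guard above 0.03 N), for 0.2 s.
At the end, for the whole second after the job is handed in: The tray lies open side up within 10 degrees of level, flat on the shelf (its middle below 20 mm) with its middle at least 40 mm in front of the guard's top front edge, at rest; the other tray is within 20 mm of where it was (angle between tray's own z axis and vertical above 2.967 rad and height (world z) of tray below 0.02 m and x of tray in the frame of guard below -0.04 m and linear speed of tray below 0.02 m/s and distance of open_tray from where it was at the start of the episode below 0.02 m); the robot touches nothing.
It fails at once if the other tray is moved by more than 20 mm or tilted by more than 10 degrees (distance of open_tray from where it was at the start of the episode above 0.02 m or angle between open_tray's own z axis and vertical above 0.175 rad).
It also fails if it takes over 48 s, if anything falls off the work surface, if the arm or the gripper's body presses on something with over 40 N, if the wrist force passes 120 N, or if a joint passes its speed limit or range.

## Working session

There is one attempt and no reset: what is moved stays moved. The work goes in short steps, Python scripts to look and compute and a shell command to move; the robot and the scene stay as the last step left them, time stands still between calls to the robot, and variables do not carry over. Pictures are saved under pics/ and viewed, about 8 in all and at most 12, crops included, and the job is handed in when it is done.

```bash
mkdir -p pics; ls; python3 - <<'E'
from plant import r
import cv2,numpy as np
o=r.get_obs();print({k:np.round(v,3).tolist() for k,v in o.items()})
for n in("scene","top"):
    im,d=r.get_image(n);np.savez(f"pics/{n}0.npz",im=im,d=d);cv2.imwrite(f"pics/{n}0.png",im[...,::-1])
    c=r.camera_info(n);print(n,c['vfov'],c['cx'],c['cy'],c['distortion'],np.round(c['cam_to_world'],3).tolist())
a=cv2.imread("pics/scene0.png");b=cv2.imread("pics/top0.png")
E
```

```text
pics
{'clock': 0.0, 'joint_pos': [-1.23, 0.6, -0.003, 1.6, 0.002, 0.943, -0.08], 'qvel': [0.0, 0.001, -0.001, -0.001, 0.0, -0.0, 0.0], 'joint_torque': [-0.0, -76.507, 1.497, -25.236, -0.053, 0.017, 0.0], 'eef_pos': [0.294, 0.662, 0.212], 'tcp_rot': [-3.14, 0.0, 2.724], 'ft_force': [-0.487, -0.098, 0.594], 'torque': [0.0, 0.033, -0.009], 'width': 0.093}
scene 42.67322290612597 249.58741650886827 186.27224313076871 [-0.20283369  0.          0.          0.          0.        ] [[0.875, 0.288, -0.388, 0.905], [0.483, -0.497, 0.721, -0.834], [0.015, -0.819, -0.574, 0.682], [0.0, 0.0, 0.0, 1.0]]
top 50.64259443713037 257.19677507365833 185.28231207988534 [-0.14581518  0.          0.          0.          0.        ] [[-0.02, -0.999, 0.048, 0.45], [-1.0, 0.02, 0.006, -0.073], [-0.007, -0.048, -0.999, 1.053], [0.0, 0.0, 0.0, 1.0]]
```

View pics/scene0.png

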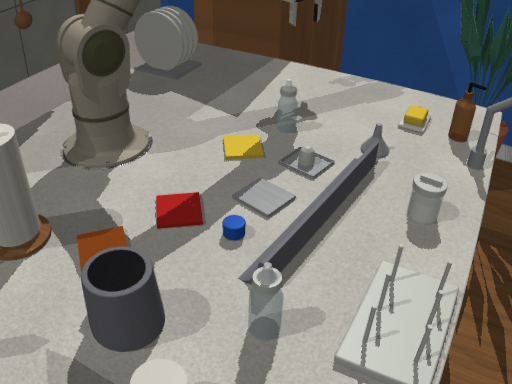

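View pics/top0.png

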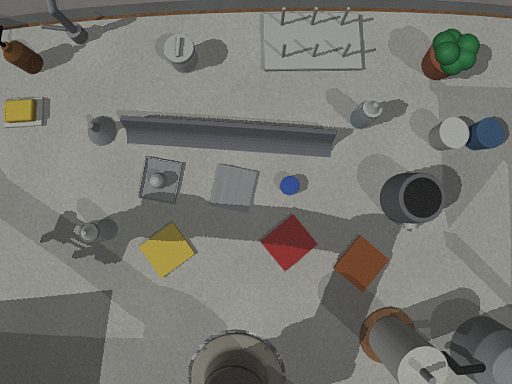

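The pictures show:
- **Upside-down steel tray:** top (234,186), scene (264,197). This is the one to move.
- **Open tray with cap:** top (162,180).
- **Look-alikes:** red at top (289,243), yellow (167,250) and orange (361,263), all excluded by colour.
- **Nearby obstacle:** a blue cap at top (290,185).

Next I'll measure the poses and take one close crop.

```bash
cat > h.py <<'E'
import numpy as np,cv2
from plant import r
def K(c):
    f=192/np.tan(np.radians(c['vfov'])/2);return np.array([[f,0,c['cx']],[0,f,c['cy']],[0,0,1.]]),np.array(c['distortion'])
def ray(n,px):
    c=r.camera_info(n);k,d=K(c)
    u=cv2.undistortPoints(np.array(px,float).reshape(-1,1,2),k,d)[:,0]
    T=np.array(c['cam_to_world']);return T[:3,3],np.c_[u,np.ones(len(u))]@T[:3,:3].T
def onplane(n,px,z):
    o,d=ray(n,px);return o+d*((z-o[2])/d[:,2])[:,None]
def cloud(n,dep):
    h,w=dep.shape;v,u=np.mgrid[:h,:w];c=r.camera_info(n)
    o,d=ray(n,np.c_[u.ravel(),v.ravel()]);return (o+d*dep.reshape(-1,1)).reshape(h,w,3)
def project(n,P):
    c=r.camera_info(n);k,d=K(c);T=np.linalg.inv(np.array(c['cam_to_world']))
    return cv2.projectPoints(np.array(P,float).reshape(-1,1,3),cv2.Rodrigues(T[:3,:3])[0],T[:3,3],k,d)[0][:,0]
E
python3 - <<'E'
from h import *
z=np.load("pics/top0.npz");im,d=z['im'],z['d'];P=cloud("top",d)
for q in [(234,186),(234,225),(290,185),(162,180),(235,122),(235,130),(150,165)]:print(q,im[q[1],q[0]],np.round(P[q[1],q[0]],3))
# tray mask: height & region
Z=P[...,2]
m=np.zeros(Z.shape,np.uint8);m[160:212,206:264]=((Z>.004)&(Z<.018))[160:212,206:264]*255
g=im.astype(int);gm=np.zeros_like(m);gm[160:212,206:264]=(cv2.Canny(im,60,120)>0)[160:212,206:264]*255
cs,_=cv2.findContours(cv2.morphologyEx(m,cv2.MORPH_OPEN,np.ones((3,3))),0,2);c=max(cs,key=cv2.contourArea)
rc=cv2.minAreaRect(c);b=cv2.boxPoints(rc);print(rc);print(np.round(onplane("top",b,.01),3))
# guard top
gmask=((Z>.060)&(Z<.080)).astype(np.uint8);gmask[:100]=0;gmask[170:]=0;gmask[:,:110]=0;gmask[:,345:]=0
cs,_=cv2.findContours(cv2.morphologyEx(gmask,cv2.MORPH_OPEN,np.ones((3,3))),0,2);c=max(cs,key=cv2.contourArea)
rc=cv2.minAreaRect(c);b=cv2.boxPoints(rc);print('guard',rc);print(np.round(onplane("top",b,.07),3))
v=np.dstack([im[...,::-1],]).copy();crop=cv2.resize(v[95:215,110:350],None,fx=3,fy=3,interpolation=cv2.INTER_CUBIC)
cv2.imwrite("pics/crop.png",crop)
E
```

```text
(234, 186) [124 128 128] [ 0.5   -0.007  0.008]
(234, 225) [103 102  98] [ 0.399 -0.004  0.002]
(290, 185) [ 54  77 140] [ 0.498 -0.149  0.037]
(162, 180) [96 99 92] [0.517 0.173 0.041]
(235, 122) [71 72 69] [ 0.668 -0.012  0.003]
(235, 130) [62 67 68] [ 0.637 -0.014  0.052]
(150, 165) [122 125 124] [0.559 0.214 0.005]
((233.28289794921875, 188.34632873535156), (38.832725524902344, 42.743934631347656), 12.094757080078125)
[[ 0.451  0.057  0.01 ]
 [ 0.559  0.032  0.01 ]
 [ 0.536 -0.066  0.01 ]
 [ 0.429 -0.041  0.01 ]]
guard ((227.5959014892578, 125.01795959472656), (215.64901733398438, 7.343466758728027), 3.7022125720977783)
[[ 0.664  0.274  0.07 ]
 [ 0.682  0.273  0.07 ]
 [ 0.634 -0.262  0.07 ]
 [ 0.616 -0.26   0.07 ]]
```

View pics/crop.png

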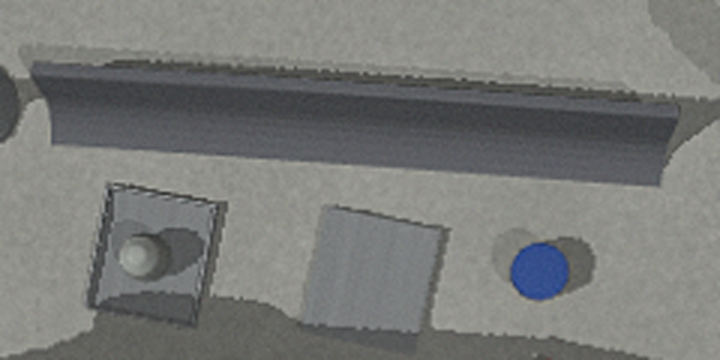

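The crop confirms the plain closed-bottom steel tray, in the centre of the picture. The open tray holds the white cap.

Plan: push with both fingers spread and parallel to the guard, which squares the tray up, then hook it from behind.

```bash
cat >> h.py <<'E'
from scipy.spatial.transform import Rotation as R
G0=np.array([.643,.006,0]);GY=-0.09
gx=np.array([np.cos(GY),np.sin(GY),0]);gy=np.array([-np.sin(GY),np.cos(GY),0])
def guard(p): p=np.array(p)-G0;return np.array([p@gx,p@gy,p[2]])
def world(a,b,z): return G0+a*gx+b*gy+[0,0,z]
def toslide(p,tilt=0):
    "tilt>0 deg: fingertips towards base"
    o=r.get_obs();R0=R.from_euler('xyz',o['tcp_rot'])
    Rt=R.from_matrix(np.c_[-gx,gy,[0,0,-1]])*R.from_euler('y',tilt,degrees=True)
    print('slide',np.round(R0.inv().apply(np.array(p)-o['eef_pos']),4),'twist',np.round((R0.inv()*Rt).as_rotvec(degrees=True),2),'target',np.round(p,3))
E
python3 - <<'E'
from h import *
print('base line',np.round([guard(p) for p in onplane("top",[(127.3,142.7),(329.3,156.7)],0)],3))
print('tray',guard([.494,-.0045,.01]))
toslide([.432,.001,.18])
toslide([.41,.001,.15],12)
E
```

```text
base line [[-0.046  0.268  0.   ]
 [-0.047 -0.268  0.   ]]
tray [-0.14745323 -0.02384941  0.01      ]
slide [-0.3944 -0.5484  0.0325] twist [-8.000e-02 -1.000e-02 -1.878e+01] target [0.432 0.001 0.18 ]
slide [-0.3743 -0.5573  0.0626] twist [  1.89  11.89 -18.72] target [0.41  0.001 0.15 ]
```

```bash
python3 -m inch '[{"slide":[-0.394,-0.548,0.03],"twist":[0,0,-18.8],"grip":0.07},{"slide":[-0.394,-0.548,0.03],"twist":[0,0,-18.8],"grip":0.07},{"slide":[-0.394,-0.548,0.03],"twist":[0,0,-18.8],"grip":0.07},{"slide":[-0.394,-0.548,0.03],"twist":[0,0,-18.8],"grip":0.07},{"slide":[-0.394,-0.548,0.03],"twist":[0,0,-18.8],"grip":0.07},{"slide":[-0.394,-0.548,0.03],"twist":[0,0,-18.8],"grip":0.07},{"slide":[-0.394,-0.548,0.03],"twist":[0,0,-18.8],"grip":0.07},{"slide":[-0.394,-0.548,0.03],"twist":[0,0,-18.8],"grip":0.07}]'
python3 - <<'E'
from h import *
toslide([.432,.001,.12]);toslide([.405,.001,.1],12)
E
```

```text
clock: 1.1
eef_pos: [0.3963, 0.1717, 0.1903]
tcp_rot: [3.142, 0.0, 3.052]
ft_force: [1.5, 0.7, 0.5]
width: 0.0699
slide [-0.0508 -0.1668  0.0703] twist [0.   0.02 0.03] target [0.432 0.001 0.12 ]
slide [-0.0239 -0.1693  0.0903] twist [ 0.   12.02  0.03] target [0.405 0.001 0.1  ]
```

```bash
python3 -m inch '[{"slide":[-0.024,-0.169,0.03],"twist":[0,12,0],"grip":0.07},{"slide":[-0.024,-0.169,0.06],"twist":[0,12,0],"grip":0.07},{"slide":[-0.024,-0.169,0.09],"twist":[0,12,0],"grip":0.07},{"slide":[-0.024,-0.169,0.09],"twist":[0,12,0],"grip":0.07},{"slide":[-0.024,-0.169,0.09],"twist":[0,12,0],"grip":0.07}]'
python3 - <<'E'
from h import *
# fingertip at z=.003 : tcp z = .003+.019cos12+.0075 sin12
toslide([.405,.001,.045],12);toslide([.405,.001,.024],12);print(r.get_obs()['joint_pos'])
E
```

```text
clock: 1.72
eef_pos: [0.4045, 0.0031, 0.0999]
tcp_rot: [-3.141, -0.211, 3.051]
ft_force: [0.7, -0.1, -0.4]
width: 0.0698
slide [-0.0122 -0.002   0.0535] twist [-0.   -0.11 -0.06] target [0.405 0.001 0.045]
slide [-0.0166 -0.002   0.0741] twist [-0.   -0.11 -0.06] target [0.405 0.001 0.024]
[-0.05831782  0.50500096 -0.0744814   2.26226962 -0.01672694  0.58201873
  1.36747605]
```

```bash
python3 -m inch '[{"slide":[-0.012,-0.002,0.045],"twist":[0,0,0],"grip":0.07},{"slide":[-0.0165,-0.002,0.066],"twist":[0,0,0],"grip":0.07},{"slide":[-0.0165,-0.002,0.073],"twist":[0,0,0],"grip":0.07},{"slide":[-0.0165,-0.002,0.073],"twist":[0,0,0],"grip":0.07},{"slide":[-0.0165,-0.002,0.073],"twist":[0,0,0],"grip":0.07}]'
python3 - <<'E'
from h import *
# push aim: finger face at guard x: contact corner; tilt back to 0 later
print(guard(r.get_obs()['eef_pos']))
toslide(world(-.17,-.021,.0235),4);toslide(world(-.125,-.021,.0225),0)
E
```

```text
clock: 2.35
eef_pos: [0.4062, 0.0016, 0.0265]
tcp_rot: [3.141, -0.208, 3.053]
ft_force: [-0.2, 0.2, 0.5]
width: 0.0704
[-0.23541397 -0.02565842  0.02649862]
slide [-0.0646  0.0046 -0.0106] twist [ 0.01 -7.91  0.06] target [0.472 0.    0.024]
slide [-0.1089  0.0045 -0.0189] twist [ 1.000e-02 -1.191e+01  6.000e-02] target [ 0.517 -0.004  0.022]
```

```bash
python3 -m inch '[{"slide":[-0.015,0.001,-0.003],"twist":[0,-2,0],"grip":0.07},{"slide":[-0.03,0.001,-0.005],"twist":[0,-4,0],"grip":0.07},{"slide":[-0.045,0.001,-0.0075],"twist":[0,-6,0],"grip":0.07},{"slide":[-0.055,0.001,-0.009],"twist":[0,-7.9,0],"grip":0.07},{"slide":[-0.065,0.001,-0.0105],"twist":[0,-7.9,0],"grip":0.07},{"slide":[-0.065,0.001,-0.0105],"twist":[0,-7.9,0],"grip":0.07}]'
python3 - <<'E'
from h import *
print(guard(r.get_obs()['eef_pos']))
toslide(world(-.12,-.0245,.0225),0);toslide(world(-.07,-.0245,.0225),0)
im,d=r.get_image("scene");cv2.imwrite("pics/s1.png",cv2.resize(im[120:300,180:420,::-1],None,fx=3,fy=3,interpolation=cv2.INTER_CUBIC))
E
```

```text
clock: 3.1
eef_pos: [0.4722, -0.0038, 0.0221]
tcp_rot: [3.142, -0.071, 3.052]
ft_force: [-0.1, 1.1, -0.4]
width: 0.0703
[-0.16922624 -0.02513642  0.0221296 ]
slide [-0.0491  0.0006 -0.0039] twist [ 0.   -4.07  0.01] target [ 0.521 -0.008  0.022]
slide [-0.0989  0.0006 -0.0074] twist [ 0.   -4.07  0.01] target [ 0.571 -0.012  0.022]
```

View pics/s1.png

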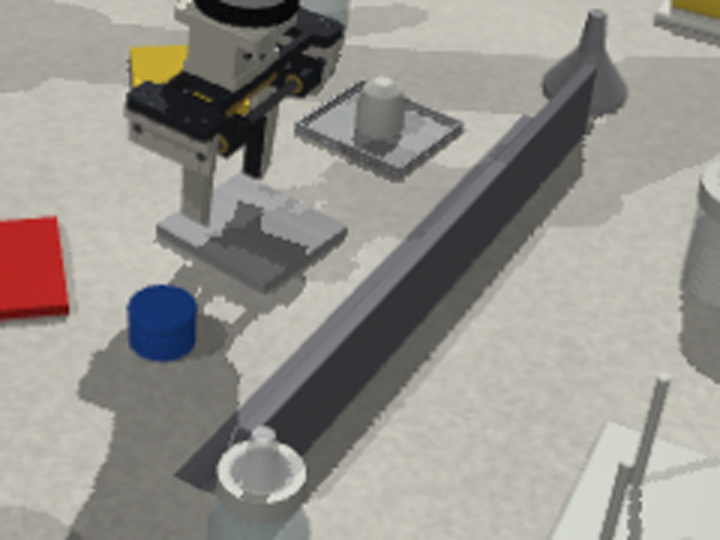

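The scene crop is ambiguous about whether the near finger, at (200,220), is behind the tray edge or over it. I'll check from the top.

```bash
python3 - <<'E'
from h import *
im,d=r.get_image("top");P=cloud("top",d)
v=im[...,::-1].copy()
e=r.get_obs()['eef_pos'];print(project("top",[e]))
for q in [(-.169,-.025-.0435,.003),(-.169,-.025+.0435,.003)]:
    print(project("top",[world(*q)]),project("scene",[world(*q)]))
cv2.imwrite("pics/t1.png",cv2.resize(v[100:230,160:320],None,fx=4,fy=4,interpolation=cv2.INTER_CUBIC))
E
```

```text
[[232.76587383 197.00403064]]
[[249.9537403  197.82754397]] [[244.10653661 203.07806647]]
[[216.50077495 195.45932143]] [[264.56128204 185.33805115]]
```

View pics/t1.png

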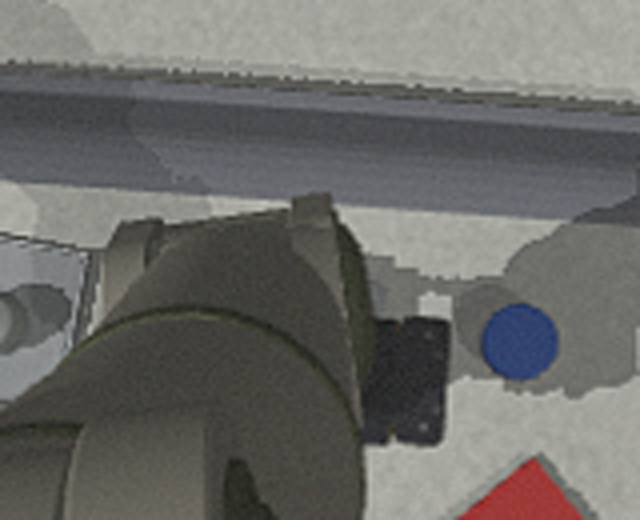

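```bash
python3 - <<'E'
from h import *
px=np.array([(158,228),(265,281),(346,229),(238,175)])/3.+[180,120]
print(np.round([guard(p) for p in onplane("scene",px,.01)],3), r.get_obs()['ft_force'])
E
```

```text
[[-0.201 -0.069  0.01 ]
 [-0.098 -0.077  0.01 ]
 [-0.081  0.014  0.01 ]
 [-0.19   0.028  0.01 ]] [-0.55224426 -0.54555028 -0.41137611]
```

```bash
python3 - <<'E'
from h import *
im,d=r.get_image("scene");P=cloud("scene",d)
for u in (243,245,247,265):
    for v in range(172,206,3): print((u,v),im[v,u],np.round(guard(P[v,u]),3))
o=r.get_obs();print({k:np.round(v,3).tolist() for k,v in o.items()})
E
```

```text
(243, 172) [118 115 108] [-0.143 -0.112  0.121]
(243, 175) [116 115 107] [-0.143 -0.112  0.114]
(243, 178) [100  99  92] [ 0.337 -0.813  0.682]
(243, 181) [100 100  93] [-0.168 -0.075  0.068]
(243, 184) [100  98  92] [-0.167 -0.076  0.061]
(243, 187) [101 101  94] [-0.167 -0.076  0.053]
(243, 190) [112 112 104] [-0.165 -0.079  0.047]
(243, 193) [153 154 153] [-0.189 -0.044  0.009]
(243, 196) [164 164 166] [-0.18  -0.057  0.011]
(243, 199) [164 165 165] [-0.174 -0.066  0.011]
(243, 202) [89 90 90] [-0.169 -0.073  0.008]
(243, 205) [122 121 115] [-0.171 -0.071 -0.002]
(245, 172) [70 70 70] [-0.139 -0.111  0.123]
(245, 175) [118 115 108] [-0.138 -0.111  0.116]
(245, 178) [101 100  93] [-0.16  -0.079  0.082]
(245, 181) [99 99 92] [-0.162 -0.076  0.071]
(245, 184) [101 100  92] [-0.16  -0.079  0.066]
(245, 187) [99 99 92] [-0.162 -0.076  0.055]
(245, 190) [113 112 104] [-0.162 -0.076  0.047]
(245, 193) [124 124 118] [-0.163 -0.075  0.038]
(245, 196) [164 166 166] [-0.178 -0.051  0.009]
(245, 199) [164 166 165] [-0.172 -0.061  0.009]
(245, 202) [116 117 117] [-0.167 -0.068  0.007]
(245, 20
[... 804 characters left out ...]
166  0.016  0.009]
(265, 187) [167 168 168] [-0.159  0.005  0.01 ]
(265, 190) [96 97 97] [-0.152 -0.006  0.01 ]
(265, 193) [75 75 76] [-0.146 -0.015  0.01 ]
(265, 196) [75 76 76] [-0.141 -0.023  0.008]
(265, 199) [74 74 74] [-0.133 -0.037  0.011]
(265, 202) [77 78 78] [-0.127 -0.046  0.011]
(265, 205) [97 98 98] [-0.121 -0.055  0.01 ]
{'clock': 3.25, 'joint_pos': [-0.08, 0.652, -0.033, 2.26, 0.02, 0.301, 1.356], 'qvel': [0.0, -0.001, -0.0, 0.004, 0.002, -0.003, 0.0], 'joint_torque': [-0.019, -61.819, 1.203, -6.944, -0.017, 0.363, 0.001], 'eef_pos': [0.471, -0.004, 0.022], 'tcp_rot': [-3.142, -0.072, 3.052], 'ft_force': [-0.028, 0.689, 0.016], 'torque': [-0.004, -0.077, 0.005], 'width': 0.07}
```

The fingers passed over the tray. Depth puts the visible fingertip bottom at z≈0.033, where the reported TCP implies 0.003, and the gripper body is about 28 mm high as well. The tray hasn't moved. I'll take the height from the camera, back off, and remeasure the tip.

```bash
python3 - <<'E'
from h import *
toslide(world(-.238,-.0245,.02),12)
E
python3 -m inch '[{"slide":[0.033,0,0.0],"twist":[0,4,0],"grip":0.07},{"slide":[0.069,0,0.0],"twist":[0,8,0],"grip":0.07},{"slide":[0.069,0,0.002],"twist":[0,8,0],"grip":0.07},{"slide":[0.069,0,0.002],"twist":[0,8,0],"grip":0.07}]'
cat >> h.py <<'E'
def tip(n="scene"):
    "lowest finger points near the reported tcp xy, guard frame"
    im,d=r.get_image(n);Q=(cloud(n,d)-G0)@np.c_[gx,gy,[0,0,1]];e=guard(r.get_obs()['eef_pos'])
    for s in(-1,1):
        m=(abs(Q[...,0]-e[0])<.03)&(abs(Q[...,1]-e[1]-s*.045)<.03)&(Q[...,2]>.016)&(Q[...,2]<.2)&(d>0)
        z=np.sort(Q[m][:,2]);q=Q[m][np.argsort(Q[m][:,2])[:8]];print(s,m.sum(),np.round(np.median(q,0),3))
    print('eef guard',np.round(e,4));return im,Q
E
python3 - <<'E'
from h import *
im,Q=tip();e=guard(r.get_obs()['eef_pos'])
m=(abs(Q[...,0]-e[0])<.04)&(abs(Q[...,1]-e[1]+.045)<.03)&(Q[...,2]>.016)&(Q[...,2]<.1)
for z in np.arange(.02,.1,.01):
    k=m&(abs(Q[...,2]-z)<.005);print(round(z,3),k.sum(),np.round(Q[k].min(0),3) if k.any() else '',np.round(Q[k].max(0),3) if k.any() else '')
E
```

```text
slide [0.0672 0.0008 0.007 ] twist [-0.01  7.86  0.02] target [0.404 0.003 0.02 ]
clock: 3.75
eef_pos: [0.4037, 0.0023, 0.025]
tcp_rot: [3.141, -0.209, 3.052]
ft_force: [-0.3, -0.2, -0.2]
width: 0.0702
-1 397 [-0.226 -0.068  0.036]
1 178 [-0.229  0.01   0.032]
eef guard [-0.238  -0.0251  0.025 ]
0.02 0  
0.03 2 [-0.227 -0.068  0.033] [-0.226 -0.063  0.033]
0.04 23 [-0.242 -0.077  0.035] [-0.224 -0.06   0.044]
0.05 30 [-0.24  -0.079  0.046] [-0.222 -0.063  0.055]
0.06 33 [-0.239 -0.079  0.055] [-0.219 -0.061  0.065]
0.07 29 [-0.236 -0.08   0.065] [-0.218 -0.066  0.075]
0.08 17 [-0.235 -0.081  0.077] [-0.217 -0.076  0.083]
0.09 0
```

```bash

python3 -m inch '[{"slide":[-0.003,0,0.013],"twist":[0,0,0],"grip":0.07},{"slide":[-0.0055,0,0.026],"twist":[0,0,0],"grip":0.07},{"slide":[-0.0055,0,0.026],"twist":[0,0,0],"grip":0.07},{"slide":[-0.0055,0,0.026],"twist":[0,0,0],"grip":0.07}]'
python3 - <<'E'
from h import *
im,Q=tip();print(r.get_obs()['ft_force'])
cv2.imwrite("pics/s2.png",cv2.resize(im[140:240,190:310,::-1],None,fx=5,fy=5,interpolation=cv2.INTER_CUBIC))
for u in (218,220,222,224,226):print(u,[np.round(Q[v,u],3).tolist() for v in range(190,212,3)])
E
```

```text
clock: 4.3
eef_pos: [0.4022, 0.0024, -0.0016]
tcp_rot: [-3.141, -0.212, 3.052]
ft_force: [0.4, -0.2, 1.0]
width: 0.07
-1 466 [-0.23  -0.075  0.017]
1 120 [-0.228  0.011  0.018]
eef guard [-0.2393 -0.0252 -0.0014]
[-0.3191271  -0.77087304  0.75545719]
218 [[-0.239, -0.075, 0.015], [-0.243, -0.069, 0.001], [-0.236, -0.079, 0.001], [-0.231, -0.086, -0.001], [-0.223, -0.096, -0.0], [-0.216, -0.105, -0.001], [-0.21, -0.114, -0.001], [-0.203, -0.123, -0.0]]
220 [[-0.231, -0.077, 0.019], [-0.242, -0.064, -0.002], [-0.235, -0.072, -0.003], [-0.226, -0.084, -0.0], [-0.218, -0.095, 0.001], [-0.213, -0.102, -0.001], [-0.206, -0.111, -0.001], [-0.199, -0.121, 0.0]]
222 [[-0.229, -0.072, 0.017], [-0.228, -0.074, 0.01], [-0.228, -0.074, 0.001], [-0.22, -0.084, 0.002], [-0.215, -0.091, 0.0], [-0.208, -0.101, 0.001], [-0.203, -0.108, -0.001], [-0.195, -0.119, 0.0]]
224 [[-0.227, -0.067, 0.015], [-0.228, -0.066, 0.005], [-0.224, -0.071, 0.001], [-0.219, -0.078, -0.001], [-0.211, -0.089, 0.0], [-0.203, -0.1, 0.002], [-0.197, -0.108, 0.001], [-0.191, -0.116, 0.001]]
226 [[-0.235, -0.048, 0.001], [-0.229, -0.057, -0.001], [-0.222, -0.067, -0.0], [-0.214, -0.077, 0.0], [-0.207, -0.087, 0.001], [-0.202, -0.094, -0.001], [-0.194, -0.105, 0.001], [-0.188, -0.113, -0.0]]
```

View pics/s2.png

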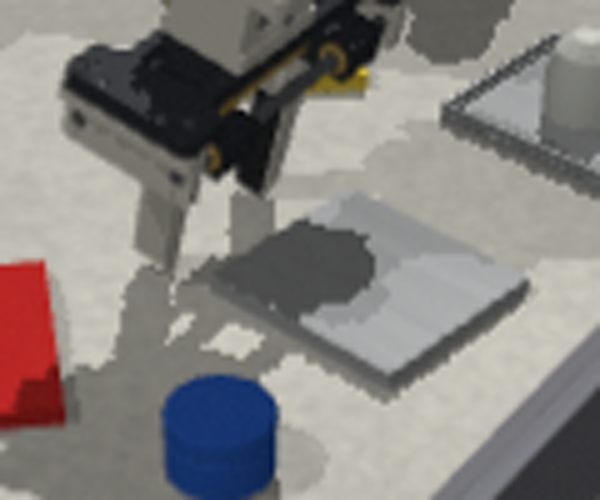

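The fingers now stand behind the tray's rear edge, with the near tip at crop (170,270), and depth gives the tip at about 5 mm. I'll lower it slightly, watching the force, to pin down the height offset.

```bash

python3 -m inch '[{"slide":[-0.0004,0,0.002],"twist":[0,0,0],"grip":0.07},{"slide":[-0.0004,0,0.002],"twist":[0,0,0],"grip":0.07}]'
python3 -m inch '[{"slide":[-0.0004,0,0.002],"twist":[0,0,0],"grip":0.07},{"slide":[-0.0004,0,0.002],"twist":[0,0,0],"grip":0.07}]'
python3 - <<'E'
from h import *
tip()
toslide(world(-.19,-.0245,-.005),6);toslide(world(-.17,-.0245,-.005),4)
E
```

```text
clock: 4.6
eef_pos: [0.4026, 0.0024, -0.0033]
tcp_rot: [3.142, -0.211, 3.052]
ft_force: [0.2, 0.8, -0.1]
width: 0.07
clock: 4.85
eef_pos: [0.4026, 0.0024, -0.0045]
tcp_rot: [3.142, -0.21, 3.052]
ft_force: [0.3, 0.1, 19.0]
width: 0.0697
-1 464 [-0.232 -0.075  0.017]
1 114 [-0.227  0.01   0.018]
eef guard [-0.2391 -0.0252 -0.0045]
slide [-0.0481  0.0007 -0.0098] twist [-0.   -6.06  0.02] target [ 0.452 -0.001 -0.005]
slide [-0.0677  0.0007 -0.014 ] twist [-0.   -8.06  0.02] target [ 0.471 -0.003 -0.005]
```

The tip touched the shelf at reported z = -0.0045 (19 N, gentle), so the reported height reads about 25 mm low. I'll lift 3 mm and push.

```bash

python3 -m inch '[{"slide":[0.0008,0.0005,-0.004],"twist":[0,0,0],"grip":0.07},{"slide":[-0.012,0.0007,-0.0066],"twist":[0,-1.5,0],"grip":0.07},{"slide":[-0.024,0.0007,-0.0091],"twist":[0,-3,0],"grip":0.07},{"slide":[-0.036,0.0007,-0.0116],"twist":[0,-4.5,0],"grip":0.07},{"slide":[-0.0473,0.0007,-0.0135],"twist":[0,-6,0],"grip":0.07},{"slide":[-0.0668,0.0007,-0.0177],"twist":[0,-8,0],"grip":0.07},{"slide":[-0.0668,0.0007,-0.0177],"twist":[0,-8,0],"grip":0.07}]'
cat >> h.py <<'E'
def trayspan():
    im,d=r.get_image("scene");Q=(cloud("scene",d)-G0)@np.c_[gx,gy,[0,0,1]]
    hs=cv2.cvtColor(im,cv2.COLOR_RGB2HSV)
    m=(Q[...,2]>.006)&(Q[...,2]<.016)&(abs(Q[...,1]+.024)<.085)&(Q[...,0]>-.23)&(Q[...,0]<-.02)&(hs[...,1]<40)
    q=Q[m];print('span',np.round(np.percentile(q[:,:2],[2,98],axis=0),3).tolist(),m.sum());return im,Q
E
python3 - <<'E'
from h import *
im,Q=trayspan();tip()
toslide(world(-.125,-.0245,-.0025),0)
cv2.imwrite("pics/s3.png",cv2.resize(im[140:260,190:330,::-1],None,fx=5,fy=5,interpolation=cv2.INTER_CUBIC))
E
```

```text
clock: 5.78
eef_pos: [0.4731, -0.003, -0.0021]
tcp_rot: [3.141, -0.069, 3.052]
ft_force: [-0.5, 0.4, -0.1]
width: 0.0701
span [[-0.16, -0.067], [-0.046, 0.032]] 1369
-1 858 [-0.16  -0.071  0.017]
1 264 [-0.168  0.01   0.017]
eef guard [-0.17   -0.0244 -0.0022]
slide [-0.0449 -0.0001 -0.0029] twist [ 0.   -4.08  0.03] target [ 0.516 -0.007 -0.002]
```

View pics/s3.png

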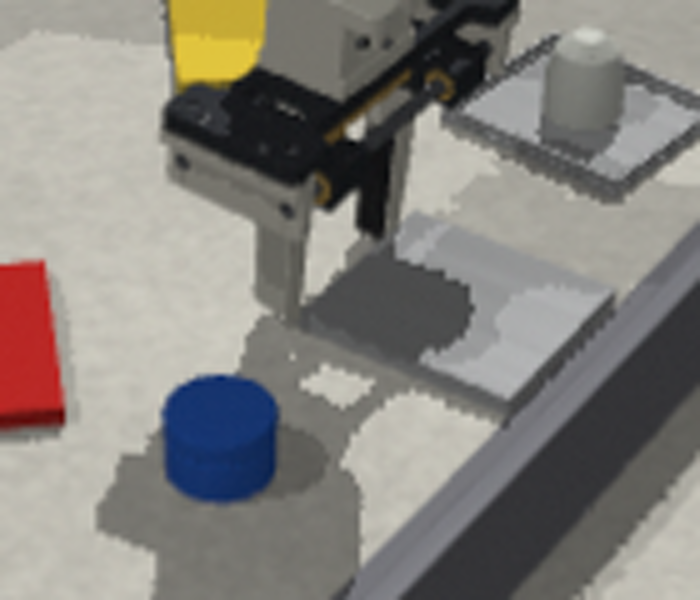

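The tray is squared and moving with the fingers: its rear edge is at guard x=-0.160 and its front has just reached the curve. I'll push on.

```bash

python3 -m inch '[{"slide":[-0.010,0,-0.0007],"twist":[0,-1,0],"grip":0.07},{"slide":[-0.02,0,-0.0014],"twist":[0,-2,0],"grip":0.07},{"slide":[-0.03,0,-0.002],"twist":[0,-3,0],"grip":0.07},{"slide":[-0.0375,0,-0.0024],"twist":[0,-4,0],"grip":0.07},{"slide":[-0.045,0,-0.0028],"twist":[0,-4,0],"grip":0.07},{"slide":[-0.045,0,-0.0028],"twist":[0,-4,0],"grip":0.07}]'
python3 - <<'E'
from h import *
toslide(world(-.085,-.0245,-.0025),0);toslide(world(-.061,-.0245,-.0025),0)
im,d=r.get_image("scene");Q=(cloud("scene",d)-G0)@np.c_[gx,gy,[0,0,1]]
m=(abs(Q[...,1]+.024)<.04)&(abs(Q[...,0]+.04)<.09)&(Q[...,2]<.11)
for x in np.arange(-.12,.03,.015):
    k=m&(abs(Q[...,0]-x)<.004)
    if k.any(): print(round(x,3),k.sum(),np.round(np.percentile(Q[k][:,2],[10,50,90]),3))
E
```

```text
clock: 6.62
eef_pos: [0.5165, -0.0072, -0.0027]
tcp_rot: [-3.142, -0.002, 3.052]
ft_force: [-1.3, 0.4, -1.8]
width: 0.0704
slide [-0.0398 -0.     -0.0003] twist [-0.   -0.11  0.01] target [ 0.556 -0.011 -0.002]
slide [-0.0638 -0.     -0.0003] twist [-0.   -0.11  0.01] target [ 0.58  -0.013 -0.002]
-0.12 109 [0.001 0.032 0.079]
-0.105 78 [0.011 0.013 0.104]
-0.09 121 [0.015 0.018 0.105]
-0.075 75 [-0.     0.021  0.023]
-0.06 88 [-0.001  0.026  0.028]
-0.045 83 [-0.001  0.03   0.033]
-0.03 68 [0.034 0.036 0.037]
-0.015 47 [0.039 0.04  0.042]
0.0 16 [0.068 0.069 0.07 ]
0.015 454 [0.001 0.036 0.068]
```

It's climbing evenly. I'll continue to TCP guard x ≈ -0.066, then look.

```bash

python3 -m inch '[{"slide":[-0.009,0,0],"twist":[0,0,0],"grip":0.07},{"slide":[-0.018,0,0],"twist":[0,0,0],"grip":0.07},{"slide":[-0.027,0,0],"twist":[0,0,0],"grip":0.07},{"slide":[-0.036,0,0],"twist":[0,0,0],"grip":0.07},{"slide":[-0.044,0,0],"twist":[0,0,0],"grip":0.07},{"slide":[-0.052,0,0],"twist":[0,0,0],"grip":0.07},{"slide":[-0.058,0,0],"twist":[0,0,0],"grip":0.07},{"slide":[-0.059,0,0],"twist":[0,0,0],"grip":0.07}]'
cat >> h.py <<'E'
def prof():
    im,d=r.get_image("scene");Q=(cloud("scene",d)-G0)@np.c_[gx,gy,[0,0,1]]
    m=(abs(Q[...,1]+.024)<.045)&(Q[...,0]>-.2)&(Q[...,0]<.03)&(Q[...,2]<.115)
    for z in np.arange(.005,.115,.01):
        k=m&(abs(Q[...,2]-z)<.004)
        if k.any(): print(round(z,3),k.sum(),np.round(np.percentile(Q[k][:,0],[5,50,95]),3))
    return im,Q
E
python3 - <<'E'
from h import *
im,Q=prof();print(guard(r.get_obs()['eef_pos']))
cv2.imwrite("pics/s4.png",cv2.resize(im[120:270,200:360,::-1],None,fx=4,fy=4,interpolation=cv2.INTER_CUBIC))
E
```

```text
clock: 7.68
eef_pos: [0.5755, -0.0124, -0.0027]
tcp_rot: [3.142, -0.001, 3.052]
ft_force: [-1.8, -0.0, -0.5]
width: 0.07
0.005 266 [-0.193 -0.099  0.022]
0.015 120 [-0.07  -0.047  0.016]
0.025 108 [-0.066 -0.007  0.016]
0.035 95 [-0.06   0.014  0.016]
0.045 91 [-0.059  0.014  0.016]
0.055 93 [-0.059  0.014  0.016]
0.065 132 [-0.068  0.01   0.016]
0.075 54 [-0.065 -0.004  0.013]
0.085 56 [-0.058  0.005  0.016]
0.095 116 [-0.05   0.01   0.015]
0.105 108 [-0.048 -0.036 -0.029]
[-0.06574881 -0.02444981 -0.00267438]
```

View pics/s4.png

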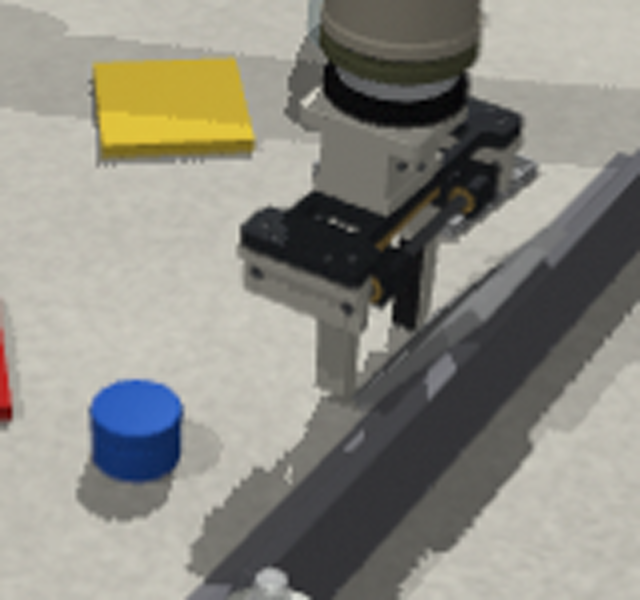

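The tray leans with its raised edge showing above the guard at crop (470–550, 250–310). I'll push the last 5 mm and hold.

```bash

python3 -m inch '[{"slide":[-0.0025,0,0],"twist":[0,0,0],"grip":0.07},{"slide":[-0.005,0,0],"twist":[0,0,0],"grip":0.07},{"slide":[-0.005,0,0],"twist":[0,0,0],"grip":0.07},{"slide":[-0.005,0,0],"twist":[0,0,0],"grip":0.07}]'
python3 - <<'E'
from h import *
im,Q=prof();print(guard(r.get_obs()['eef_pos']))
E
```

```text
clock: 8.22
eef_pos: [0.5801, -0.0129, -0.0026]
tcp_rot: [3.142, -0.001, 3.052]
ft_force: [-1.2, -0.7, -0.6]
width: 0.0699
0.005 291 [-0.186 -0.069  0.025]
0.015 90 [-0.065 -0.034  0.016]
0.025 91 [-0.062 -0.026  0.016]
0.035 92 [-0.056  0.014  0.016]
0.045 86 [-0.054  0.014  0.016]
0.055 91 [-0.055 -0.007  0.016]
0.065 123 [-0.064  0.013  0.016]
0.075 54 [-0.062 -0.002  0.012]
0.085 33 [-0.056 -0.     0.011]
0.095 162 [-0.041  0.012  0.017]
0.105 108 [-0.044 -0.031 -0.024]
[-0.06095111 -0.02441673 -0.00260901]
```

```bash

python3 -m inch '[{"slide":[0.004,0,0],"twist":[0,0,0],"grip":0.07},{"slide":[0.015,0,0],"twist":[0,0,0],"grip":0.07},{"slide":[0.05,0,0],"twist":[0,0,0],"grip":0.07},{"slide":[0.09,0,-0.01],"twist":[0,0,0],"grip":0.03},{"slide":[0.10,0,-0.07],"twist":[0,0,0],"grip":0.0},{"slide":[0.10,0,-0.13],"twist":[0,0,0],"grip":0.0},{"slide":[0.10,0,-0.18],"twist":[0,0,0],"grip":0.0},{"slide":[0.10,0,-0.2],"twist":[0,0,0],"grip":0.0}]'
python3 - <<'E'
from h import *
im,Q=prof();print(guard(r.get_obs()['eef_pos']))
cv2.imwrite("pics/s5.png",cv2.resize(im[120:270,200:360,::-1],None,fx=4,fy=4,interpolation=cv2.INTER_CUBIC))
toslide(world(.04,-.024,.197))
E
```

```text
clock: 9.28
eef_pos: [0.4808, -0.0039, 0.2004]
tcp_rot: [3.141, 0.002, 3.052]
ft_force: [0.6, -0.7, -0.7]
width: 0.0243
0.005 361 [-0.187 -0.084  0.026]
0.015 68 [-0.044  0.015  0.016]
0.025 88 [-0.041  0.014  0.016]
0.035 55 [-0.03   0.015  0.016]
0.045 80 [-0.028  0.015  0.016]
0.055 75 [-0.018  0.015  0.016]
0.065 107 [-0.014  0.014  0.016]
0.075 52 [-0.006  0.001  0.014]
0.085 24 [0.003 0.008 0.016]
0.095 116 [0.008 0.012 0.017]
[-0.1601184  -0.02437681  0.20150705]
slide [-0.2001  0.0003  0.0053] twist [0.06 0.22 0.01] target [ 0.681 -0.021  0.197]
```

View pics/s5.png

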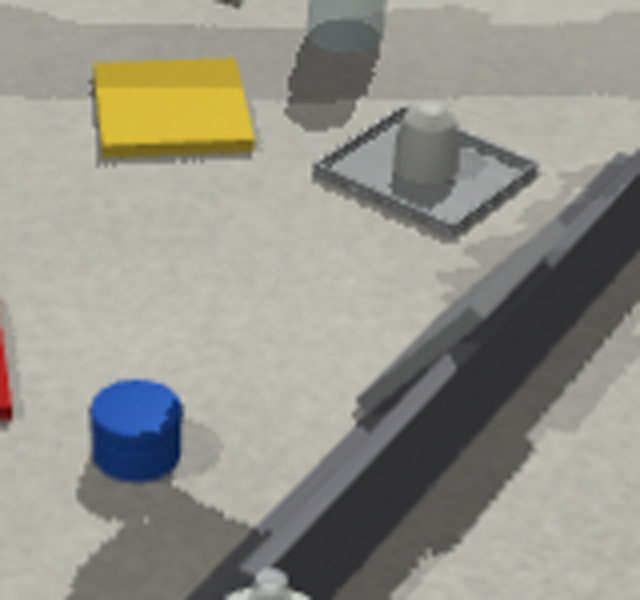

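The tray now leans on its own at about 57° (surface from x=-0.044, z=0.015 to x=0.008, z=0.09). Next I'll move over behind the guard with the fingers closed.

```bash

python3 -m inch '[{"slide":[-0.205,0,0.005],"twist":[0,0,0],"grip":0},{"slide":[-0.205,0,0.005],"twist":[0,0,0],"grip":0},{"slide":[-0.205,0,0.005],"twist":[0,0,0],"grip":0},{"slide":[-0.205,0,0.005],"twist":[0,0,0],"grip":0},{"slide":[-0.205,0,0.04],"twist":[0,0,0],"grip":0},{"slide":[-0.205,0,0.08],"twist":[0,0,0],"grip":0},{"slide":[-0.205,0,0.105],"twist":[0,0,0],"grip":0},{"slide":[-0.205,0,0.105],"twist":[0,0,0],"grip":0}]'
python3 - <<'E'
from h import *
im,d=r.get_image("scene");Q=(cloud("scene",d)-G0)@np.c_[gx,gy,[0,0,1]];e=guard(r.get_obs()['eef_pos']);print(e)
m=(abs(Q[...,1]+.024)<.04)&(Q[...,0]>.022)&(Q[...,0]<.1)&(Q[...,2]>.02)&(Q[...,2]<.16)
for z in np.arange(.05,.15,.01):
    k=m&(abs(Q[...,2]-z)<.005)
    if k.any(): print(round(z,3),k.sum(),np.round(np.percentile(Q[k],[5,95],axis=0)[:,:2],3).tolist())
E
```

```text
clock: 10.32
eef_pos: [0.6824, -0.0221, 0.0893]
tcp_rot: [-3.141, -0.007, 3.052]
ft_force: [0.4, 0.3, -1.1]
width: 0.0007
[ 0.04295735 -0.02445934  0.09101963]
0.1 26 [[0.035, -0.039], [0.051, -0.02]]
0.11 43 [[0.037, -0.042], [0.052, -0.017]]
0.12 54 [[0.036, -0.043], [0.052, -0.014]]
0.13 33 [[0.036, -0.043], [0.052, -0.013]]
0.14 12 [[0.05, -0.03], [0.052, -0.012]]
```

```bash

python3 -m inch '[{"slide":[0,0,0.009],"twist":[0,0,0],"grip":0},{"slide":[0,0,0.013],"twist":[0,0,0],"grip":0},{"slide":[0,0,0.013],"twist":[0,0,0],"grip":0}]'
python3 - <<'E'
from h import *
im,d=r.get_image("scene");Q=(cloud("scene",d)-G0)@np.c_[gx,gy,[0,0,1]];e=guard(r.get_obs()['eef_pos']);print(e)
m=(abs(Q[...,1]+.024)<.04)&(Q[...,0]>.025)&(Q[...,0]<.1)&(Q[...,2]>.02)&(Q[...,2]<.16);print(np.sort(Q[m][:,2])[:8])
E
```

```text
clock: 10.75
eef_pos: [0.6847, -0.0223, 0.0793]
tcp_rot: [3.142, -0.001, 3.052]
ft_force: [0.5, -1.2, 0.8]
width: 0.0004
[ 0.04414183 -0.02445501  0.07944349]
[0.08352177 0.08486438 0.0879862  0.08868516 0.08884935 0.08896086
 0.08898744 0.08917145]
```

```bash

python3 -m inch '[{"slide":[0.005,0,0.0075],"twist":[0,0,0],"grip":0},{"slide":[0.012,0,0.0075],"twist":[0,0,0],"grip":0},{"slide":[0.019,0,0.0075],"twist":[0,0,0],"grip":0},{"slide":[0.026,0,0.0075],"twist":[0,0,0],"grip":0},{"slide":[0.033,0,0.0075],"twist":[0,0,0],"grip":0},{"slide":[0.04,0,0.0075],"twist":[0,0,0],"grip":0},{"slide":[0.046,0,0.0075],"twist":[0,0,0],"grip":0}]'
python3 - <<'E'
from h import *
im,Q=prof();print(guard(r.get_obs()['eef_pos']))
E
```

```text
clock: 11.68
eef_pos: [0.6382, -0.0181, 0.0717]
tcp_rot: [-3.142, -0.002, 3.052]
ft_force: [-0.5, -0.1, -0.7]
width: 0.0005
0.005 421 [-0.184 -0.08   0.022]
0.015 69 [-0.049  0.015  0.016]
0.025 82 [-0.046  0.015  0.016]
0.035 67 [-0.042  0.014  0.016]
0.045 78 [-0.039  0.015  0.016]
0.055 76 [-0.035  0.015  0.016]
0.065 113 [-0.032  0.014  0.016]
0.075 39 [-0.03   0.005  0.014]
0.085 37 [-0.026 -0.     0.008]
0.095 61 [-0.023  0.001  0.008]
0.105 98 [-0.021 -0.013  0.008]
[-0.00342536 -0.02441677  0.07164854]
```

The tray is at about 73° and coming upright. I'll keep pulling.

```bash

python3 -m inch '[{"slide":[0.008,0,0],"twist":[0,0,0],"grip":0},{"slide":[0.016,0,0],"twist":[0,0,0],"grip":0},{"slide":[0.024,0,0],"twist":[0,0,0],"grip":0},{"slide":[0.032,0,0],"twist":[0,0,0],"grip":0},{"slide":[0.04,0,0],"twist":[0,0,0],"grip":0},{"slide":[0.048,0,0],"twist":[0,0,0],"grip":0},{"slide":[0.048,0,0],"twist":[0,0,0],"grip":0},{"slide":[0.048,0,0],"twist":[0,0,0],"grip":0}]'
python3 - <<'E'
from h import *
im,Q=prof();print(guard(r.get_obs()['eef_pos']))
cv2.imwrite("pics/s6.png",cv2.resize(im[120:270,200:360,::-1],None,fx=4,fy=4,interpolation=cv2.INTER_CUBIC))
E
```

```text
clock: 12.72
eef_pos: [0.5913, -0.0138, 0.0719]
tcp_rot: [3.142, -0.001, 3.052]
ft_force: [0.0, -0.4, -0.1]
width: 0.0002
0.005 1154 [-0.17  -0.113  0.015]
0.015 62 [-0.169  0.015  0.016]
0.025 52 [0.014 0.015 0.016]
0.035 43 [0.014 0.015 0.016]
0.045 51 [0.014 0.015 0.016]
0.055 48 [0.014 0.015 0.016]
0.065 79 [0.005 0.014 0.016]
0.075 26 [-0.035  0.009  0.015]
0.085 26 [-0.056 -0.041 -0.039]
0.095 39 [-0.055 -0.042 -0.039]
0.105 39 [-0.055 -0.043 -0.039]
[-0.04960871 -0.02438564  0.07185128]
```

View pics/s6.png

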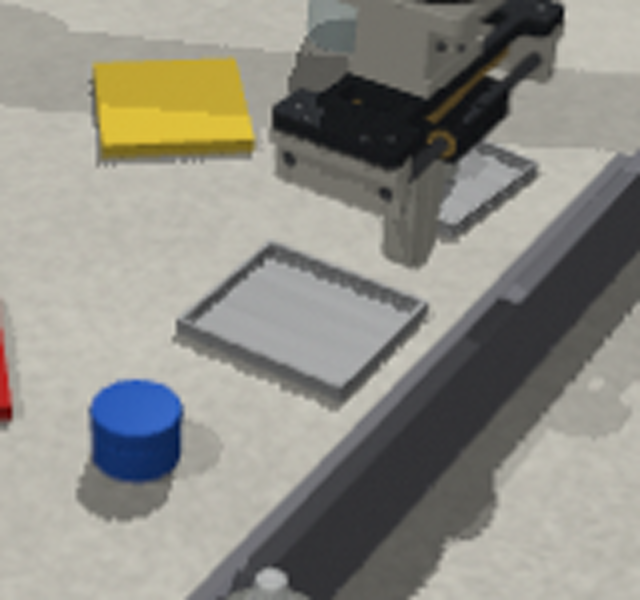

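The tray lies flat with its open side up in front of the guard, centred at crop (300,325). I'll lift clear, check everything from the top, and hand in.

```bash

python3 -m inch '[{"slide":[0,0,-0.06],"twist":[0,0,0],"grip":0},{"slide":[0,0,-0.12],"twist":[0,0,0],"grip":0},{"slide":[0,0,-0.15],"twist":[0,0,0],"grip":0},{"slide":[0,0,-0.15],"twist":[0,0,0],"grip":0},{"slide":[0,0,-0.15],"twist":[0,0,0],"grip":0}]'
python3 - <<'E'
from h import *
im,Q=trayspan();z=np.load("pics/scene0.npz")
m=(abs(Q[...,1]+.024)<.045)&(abs(Q[...,0]+.115)<.04);print('tray z',np.percentile(Q[m][:,2],[5,50,95]).round(3))
g=cv2.cvtColor(im,6);g0=cv2.cvtColor(z['im'],6);t=g0[143:182,275:338]
res=cv2.matchTemplate(g[133:192,265:348],t,cv2.TM_CCOEFF_NORMED);print('open tray shift px',np.array(cv2.minMaxLoc(res)[3])-10,res.max().round(3))
print(r.get_obs()['qvel'].round(3) if hasattr(r.get_obs()['qvel'],'round') else '',r.get_obs()['ft_force'],r.get_obs()['eef_pos'])
r.close_job()
E
```

```text
clock: 13.4
eef_pos: [0.5908, -0.0139, 0.221]
tcp_rot: [-3.141, -0.003, 3.052]
ft_force: [-0.6, -0.2, -0.5]
width: 0.0005
span [[-0.173, -0.067], [-0.062, 0.035]] 309
tray z [0.    0.003 0.41 ]
open tray shift px [0 0] 0.781
[ 0.001  0.011 -0.001  0.002 -0.002  0.002 -0.   ] [-0.07803264  0.53896919  0.00232511] [ 0.59061097 -0.01385946  0.22051733]
the job is handed in; nothing more can be done
```

The steel tray now lies flat on the shelf, open side up, in front of the guard, and I handed the job in with the clock at about 13.4 s of the 48 s. I pushed it up the guard with spread fingers, where it stayed leaning by itself at about 57°. I then hooked it from behind with closed fingers and pulled it past upright so it fell back.

**Last checks**
- **Tray position:** it spans guard x from -0.173 to -0.062, so its middle is about 118 mm in front of the guard's top edge. The median height over the tray is 3 mm, which matches the tray floor. The 95th percentile read 0.41 m, most likely arm pixels in the sampled area.
- **Robot clear:** the gripper is about 0.2 m up and the contact force is about 0.
- **Other tray:** image matching shows a shift of 0 px. The match score was only 0.78, probably because of changed shadows or the arm, so this is good but not strong evidence.

**What disagreed:** the reported tool height read about 25 mm lower than the camera and a shelf touch showed. The first push passed over the tray without moving it. I lowered the fingers until they touched the shelf (19 N), used that as the height reference, and repeated the push.

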